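# Push a finished block through the gravity flap of a parts chute

### The arm

A 6-joint arm with a two-finger parallel gripper is mounted at the origin on a cart in front of the work surface, level with it; the furniture and walls round the work are solid. World frame = base frame: x ahead of the robot, y to its left, z up, the work surface at z = 0. Lengths are in m, angles in rad, forces in N, time in s.
With the tool pointing down it reaches from about 0.425 to 0.95 m from the base axis. Payload 3.5 kg.
Tool frame: the origin (TCP) lies at the very end of the fingers, on their centre line; the grasp point (between the pads) lies 19 mm behind it (env.pinch_z is the distance from the TCP to the grasp point, in m); z points along the fingers, y is the line along which they close (so a half turn about z gives the same grasp; the last joint's range is limited). The gripper opens to 85 mm and grips with 20 to 120 N. Pads are 22 mm wide; open, the fingers measure 114 mm over their backs; the gripper's body (76 mm by 85 mm) begins 54 mm behind the grasp point. The pads swing forward as they close: fully open they stand 13 mm farther back than shut.
Start: joints at [1.199, 0.286, 1.577, -0, 1.279, -0.15], TCP at [0.148, 0.658, 0.231] pointing down, gripper open.
Joint ranges: [-2.77, 2.77], [-0.9, 2.22], [0.21, 2.48], [-1.53, 4.67], [0.24, 2.81], [-2.84, 2.84]. Speed limits (rad/s): [2.79, 2.79, 3.14, 3.14, 3.14, 3.14].

### API

Orientations are given as a unit quaternion [x, y, z, w].
In Python, from cell import env gives the robot as it stands.
- The arm moves only by the tool creep_tool, called as name(argument=value, ...), one argument or row to a line, values as JSON. Schema: {"type":"object","properties":{"increments":{"type":"array","items":{"type":"array","items":{"type":"array","items":{"type":"number"},"minItems":6,"maxItems":6},"minItems":1,"maxItems":10},"minItems":1,"maxItems":1},"jaw":{"type":"number"},"grip_n":{"type":"number"},"only":{"type":"string"},"quiet":{"type":"boolean"},"lines":{"type":"string"}},"required":["increments"],"additionalProperties":false}. increments is a list that holds a single list of rows (three levels of brackets), with 1 to 10 rows, each of 6 numbers: dx, dy, dz in a scale on which 1.0 is 800 mm, then a rotation vector rx, ry, rz in normalised numbers (1 is 45 degrees); each row shifts and turns the commanded pose from where the row before left it, along the tool's axes as they then stand; what a row does not reach is not made up. A row lasts 1/8 s, in which the tool goes at most 0.0625 m and 0.188 rad, less where a joint would pass 70% of its speed; a pose out of reach is approached as far as the arm can. jaw is the opening from 0.0 (shut) to 1.0 (fully open), set as the call begins (left out keeps the last). The fingers move at their own pace and stop on an object; grip_n is the grip in N (left out, the last holds). Time passes only in rows, so rows that do not move let the fingers close. The tool returns the time, the measured TCP pose, the force, the opening and the grip force at its end. only (a regular expression) keeps the lines of the reply that match it, lines (a string "A,B") keeps lines A to B, and quiet returns only ok. No shift or turn number may pass 1 either way. Input that does not fit is refused with a message, and nothing moves.
- env.sense(): the state, without advancing time (a new reading comes with each control period).
- env.get_image(name): name is "side" or "top" or "wrist"; returns a dict with "pixels" (420x560x3 uint8, blue, green, red), "K" (3x3 intrinsics, pixels), "k1" (the pictures are not rectified: a ray, as slopes to the right and down, at radius r is drawn at 1 + k1 r^2 times it, then the intrinsics apply), "rvec" (rotation vector, rad) and "tvec" (3), from world to camera coordinates, as OpenCV has them; the wrist camera has in their place "hand_eye" (4x4, takes a point from camera to tool coordinates, whose origin is the TCP and whose axes are the flange's). Camera axes: x right, y down, z forward; pixel columns grow to the right and rows downward; lengths in m; the calibration is good to about 2 mm. A picture is of the moment at which its call begins: read the wrist's pose just before it. There is no depth.
- env.finish_job(): hands the job in; it is judged then, once.
The state is a dict: "time_s": time; "joint_pos": joint angles; "qvel": joint speeds; "joint_efforts": joint torques, N m; "tool_pos": TCP position; "orientation": TCP orientation; "force": force on the tool from outside, world axes, zero at the start; "wrist_torque": the same for the moment, N m; "opening": opening from 0.0 (shut) to 1.0 (fully open); "grasp_force": force on a finger pad.
Only numpy, scipy, OpenCV 4.12 (cv2) and the standard library are available. Lean on these libraries where they do the work, as an engineer would, in place of code of your own. Each camera call takes 0.05 s, during which the arm holds its last target. There are 200 camera calls.

### The job

Push the aluminium V block along the chute's feed deck with your fingertips, through the hanging orange flap, until it slides down to the stop at the foot of the chute and rests there on its base. Only push the block, never lift or carry it. Then draw your fingers back so that the flap swings shut behind it, and leave the other things on the worktop where they are.

Things in the scene. Friction and masses are not known exactly. Their poses are not given: they have to be found in the camera images.
- chute: Parts chute, fixed: grey pedestal with a level slippery steel feed deck 80 mm above the worktop, then a polished slide. Origin: on the worktop straight below the flap; x = feeding direction (over the deck, through the flap, down the slide), y left, z up. The deck spans x = -128 to +8 mm and is 132 mm wide; two posts carry the flap at x = 0, y = +-61 mm (16 x 8 mm, 58 mm above the deck).
- entry (a point): Middle of the funnel's mouth, on the deck, 118 mm before the flap; axes as the chute's. The deck's end here is open. Aluminium guide rails, 18 mm high and 6 mm thick, close in from 104 mm apart here to 64 mm apart 30 mm before the flap, then run parallel to the flap.
- gate (a point): Point on the deck's surface (80 mm above the worktop) in the middle below the flap; axes as the chute's. A block whose middle is pushed 20 mm or more past this point along x tips over the deck's edge (8 mm past it) and slides to the stop by itself.
- foot (a point): Middle of the rubber face of the stop, 123 mm past the flap, 45 mm above the worktop; axes as the chute's. The slippery slide, 64 mm wide between cheeks 88 mm high, drops to here at 30 degrees from the deck's edge.
- flap (a joint): Orange U-shaped flap, 40 g, hung on two pivots 50 mm above the deck. Its 60 mm wide plate hangs in the lane, 3 to 27 mm above the deck; wings over the rails and two ears carry it. Above 27 mm it is open for 100 mm between the ears, no bar across, so a finger can follow a little way in. 0 = shut; grows to 1.55 rad, lower edge forward over the slide. Opens only that way, at under 1 N; falls shut.
- v_block: Bare aluminium V block, 45 x 50 x 32 mm (its x, y, z), about 0.15 kg; origin at the centre of its underside, z up; the V groove in its top runs along x. Starts flat on the deck in the funnel, about 83 mm before the flap, x roughly along the feeding direction. At rest on the slide against the stop its origin is about 88 mm past the flap, 33 mm above the worktop, nose down 30 degrees.
- go_gauge: Bystander: grey steel ring gauge, 48 mm across, 14 mm high, lying flat; origin at the centre of its underside.
- ring_carton: Bystander: small kraft carton, 44 x 60 x 55 mm; origin at the centre of its underside.
- beaker: Bystander: white plastic beaker, 69 mm across, 72 mm high; origin at the centre of its underside.
- air_fitting: Bystander: small brass and black air fitting with a blue collar, 16 mm across, 22 mm high; origin at the centre of its underside.
- bolt: Bystander: M8 hexagon bolt standing on its head, 15 x 13 mm, 35 mm high; origin at the centre of its underside.

How it is judged:
On the way, in this order (a step that is already met when the one before it is completed fails the run):
1. pushed by the fingers, the block holds the flap open in the gate (value of joint flap above 0.4 rad and x of v_block in the frame of chute between -0.03 and 0.05 m and z of v_block in the frame of chute below 0.095 m and contact force between the fingers and v_block above 0.03 N), for 0.1 s.
2. the block has slid down to the stop (x of v_block in the frame of chute between 0.072 and 0.123 m and z of v_block in the frame of chute below 0.055 m and y of v_block in the frame of chute between -0.03 and 0.03 m), for 0.2 s.
At the end, for the whole second after the job is handed in: The V block rests on its base on the slide, against the stop (origin 72 to 123 mm past the flap, less than 55 mm above the worktop, between the cheeks, tilted less than 0.75 rad, slower than 20 mm/s), and the flap hangs shut (less than 0.08 rad) (all of step 2 and angle between v_block's own z axis and vertical below 0.75 rad and linear speed of v_block below 0.02 m/s and value of joint flap below 0.08 rad and contact force between v_block and chute above 0.2 N); the robot touches nothing.
It fails at once if the block is lifted more than 20 mm off the deck (z of v_block in the frame of chute above 0.1 m).
It fails at once if the block is turned over (angle between v_block's own z axis and vertical above 1.2 rad).
It fails at once if a bystander (ring gauge, carton, beaker, air fitting, bolt) is moved by more than 20 mm (distance of any of go_gauge, ring_carton, beaker, air_fitting, bolt from where it was at the start of the episode above 0.02 m).
It also fails if it takes over 35 s, if anything falls off the work surface, if the arm or the gripper's body presses on something with over 40 N, if the wrist force passes 120 N, or if a joint passes its speed limit or range.

## Working session

There is one attempt and no reset: what is moved stays moved. The work goes in short steps, Python scripts to look and compute and a tool call to move; the robot and the scene stay as the last step left them, time stands still between calls to the robot, and variables do not carry over. Pictures are saved under pics/ and viewed, at most 10 in all, crops included, and the job is handed in when it is done.

```bash
ls; mkdir -p pics; python3 - <<'E'
from cell import env
import cv2,json
for n in("side","top","wrist"):
    i=env.get_image(n); cv2.imwrite(f"pics/{n}0.png",i["pixels"]); print(n,{k:v for k,v in i.items() if k!="pixels"})
print(env.sense())
E
```

```text
cell.py
pics
side {'K': array([[416.21148322,   0.        , 278.78020458],
       [  0.        , 416.21148322, 200.73593476],
       [  0.        ,   0.        ,   1.        ]]), 'k1': -0.06788182824781964, 'rvec': array([ 2.05222502, -0.19792866,  0.09972586]), 'tvec': array([-0.63440673,  0.05501926,  1.0411052 ])}
top {'K': array([[443.49451491,   0.        , 281.27609428],
       [  0.        , 443.49451491, 201.54647744],
       [  0.        ,   0.        ,   1.        ]]), 'k1': -0.09783292371142158, 'rvec': array([ 2.2008944 , -2.20587128,  0.0438504 ]), 'tvec': array([-0.22121012,  0.5749198 ,  1.06819372])}
wrist {'K': array([[302.53305144,   0.        , 278.23765846],
       [  0.        , 302.53305144, 208.12490642],
       [  0.        ,   0.        ,   1.        ]]), 'k1': -0.06584046984164674, 'hand_eye': array([[-9.29757619e-05, -9.59899572e-01, -2.80344081e-01,
         7.10472460e-02],
       [ 9.99999437e-01, -3.85647709e-04,  9.88811178e-04,
         3.74831885e-04],
       [-1.05727348e-03, -2.80343831e-01,  9.59899067e-01,
        -1.41349044e-01],
       [ 0.00000000e+00,  0.00000000e+00,  0.00000000e+00,
         1.00000000e+00]])}
{'time_s': 0.15, 'joint_pos': array([ 1.19898407e+00,  2.87025486e-01,  1.57783963e+00,  1.68022402e-05,
        1.27861117e+00, -1.50011417e-01]), 'qvel': array([ 0.0020939 , -0.00309278, -0.00298909, -0.00040684, -0.0011708 ,
       -0.0015442 ]), 'joint_efforts': array([ 8.67389681e-04, -4.06602287e+01, -2.93141538e+01, -1.44159267e-04,
        3.96942574e-03,  9.42302194e-06]), 'tool_pos': array([0.1482774 , 0.65798722, 0.2302233 ]), 'orientation': array([ 1.10675596e-01,  9.93856139e-01, -9.07868011e-04, -2.50723584e-04]), 'force': array([ 1.19837242, -0.32574456,  0.05100012]), 'wrist_torque': array([ 0.04354524,  0.02756723, -0.00315798]), 'grasp_force': 0.0, 'opening': 0.9981467254378356}
```

View pics/top0.png

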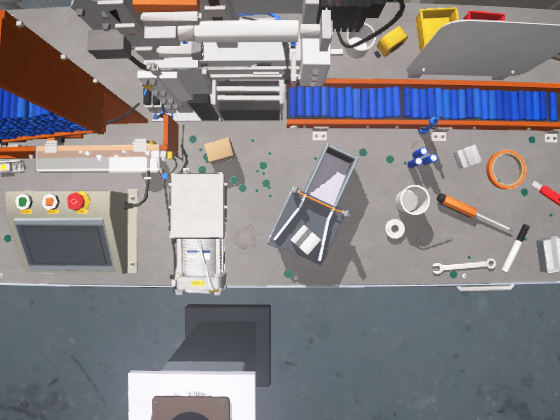

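View pics/side0.png

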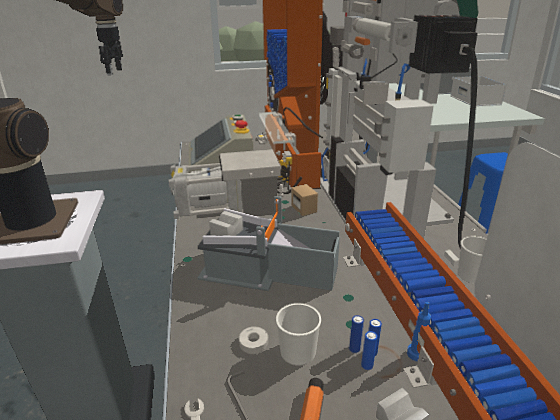

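The top view shows the chute: block near (306,237), flap bar near (320,200), and the slide running up to (338,155). The side view shows the block at (227,222) and the flap at (272,225). I'll zoom in on the chute in both.

```bash
python3 - <<'E'
import cv2,numpy as np
a=cv2.imread("pics/top0.png")[135:275,255:375]; b=cv2.imread("pics/side0.png")[195:295,190:350]
a=cv2.resize(a,None,fx=4,fy=4,interpolation=2); b=cv2.resize(b,None,fx=5,fy=5,interpolation=2)
cv2.imwrite("pics/ca.png",a);cv2.imwrite("pics/cb.png",b)
E
```

```text
(no output)
```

View pics/ca.png

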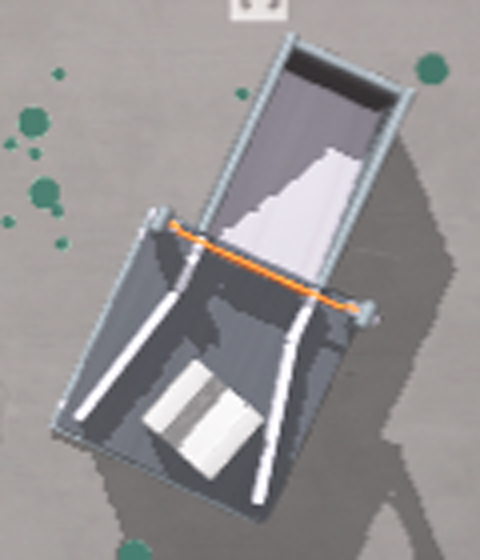

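View pics/cb.png

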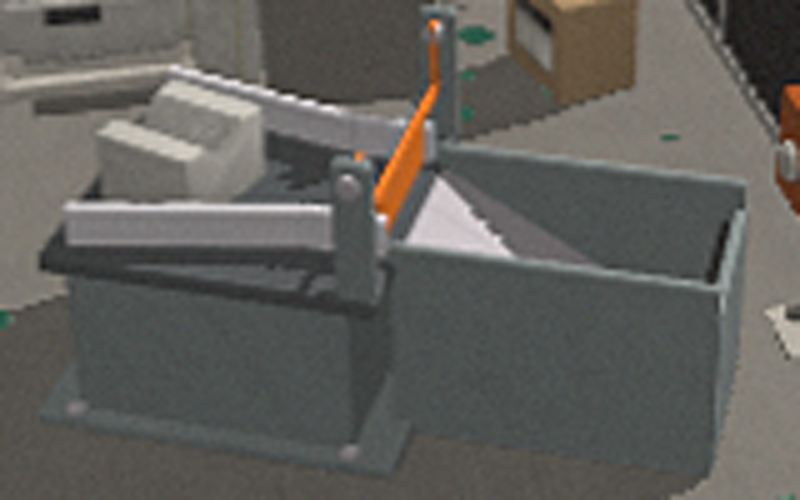

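The top crop gives deck rear corners (55,432) and (265,520), post tops (158,215) and (370,315), and block top corners (195,360), (265,420), (210,482) and (142,418). The block is yawed a little to the right of the feed. The side crop gives post tops near (352,158) and (440,10).

```bash
cat > h.py <<'E'
import numpy as np,cv2
from cell import env
def ray(i,uv):
    K=i["K"];d=np.array([i["k1"],0,0,0,0]);p=cv2.undistortPoints(np.array([[uv]],float),K,d)[0,0]
    R=cv2.Rodrigues(i["rvec"])[0];v=R.T@np.array([p[0],p[1],1]);return -R.T@i["tvec"],v/np.linalg.norm(v)
def plane(i,uv,z):
    o,v=ray(i,uv);return o+v*(z-o[2])/v[2]
def tri(i,a,j,b):
    o,v=ray(i,a);p,w=ray(j,b);s=np.linalg.lstsq(np.c_[v,-w],p-o,rcond=None)[0]
    A,B=o+v*s[0],p+w*s[1];return (A+B)/2,np.linalg.norm(A-B)
E
python3 - <<'E'
from h import *
T=env.get_image("top");S=env.get_image("side");np.set_printoptions(precision=4,suppress=True)
t=lambda u,v:((u-1.5)/4+255,(v-1.5)/4+135); s=lambda u,v:((u-2)/5+190,(v-2)/5+195)
P=lambda *a:print(a[0],*a[1:])
for n,a,b in [("postL",(158,213),(440,10)),("postR",(372,314),(352,158)),("stopL",(292,38),(742,182)),("stopR",(408,95),(722,285)),
  ("deckbackR",(265,520),(42,258)),("blk right-rear",(210,482),(100,133)),("blk far-front",(195,360),(180,86)),("blk right-front",(265,420),(262,110))]:
    P(n,*tri(T,t(*a),S,s(*b)))
L=plane(T,t(158,213),.138);R=plane(T,t(372,314),.138);a=plane(T,t(55,432),.08);b=plane(T,t(265,520),.08)
P("plane posts",L,R,(L+R)/2,np.linalg.norm(L-R),"deck",a,b,np.linalg.norm(a-b))
m=((L+R)/2)[:2]; d=m-((a+b)/2)[:2]; P("dist",np.linalg.norm(d),"yaw",np.arctan2(d[1],d[0]),"from posts",np.arctan2((L-R)[1],(L-R)[0])-np.pi/2)
c=np.array([plane(T,t(*q),.112) for q in((195,360),(265,420),(210,482),(142,418))]);P("block",c,c.mean(0))
# flap contour / block mask
g=T["pixels"][225:260,285:325].astype(int);mk=((g.min(2)>95)).astype(np.uint8)
E
```

```text
postL [ 0.5987 -0.2499  0.1359] 0.0008661028177278956
postR [ 0.5448 -0.3646  0.1404] 0.0009557230108450524
stopL [ 0.7035 -0.3286  0.0874] 0.002562229806109923
stopR [ 0.6727 -0.395   0.0875] 0.006384709495016858
deckbackR [ 0.4289 -0.3122  0.0781] 0.0018853749951816244
blk right-rear [ 0.4545 -0.279   0.1117] 0.004019169701613132
blk far-front [ 0.5047 -0.2697  0.1233] 0.03022442500164082
blk right-front [ 0.503  -0.3088  0.1331] 0.03102650407897751
plane posts [ 0.599  -0.2499  0.138 ] [ 0.5444 -0.3649  0.138 ] [ 0.5717 -0.3074  0.138 ] 0.12724042890264772 deck [ 0.4785 -0.1928  0.08  ] [ 0.4282 -0.312   0.08  ] 0.12937234673871034
dist 0.1305052942289413 yaw -0.43480508244718663 from posts -0.44342003367383787
block [[ 0.5196 -0.2709  0.112 ]
 [ 0.4865 -0.3093  0.112 ]
 [ 0.4525 -0.2789  0.112 ]
 [ 0.4878 -0.2416  0.112 ]] [ 0.4866 -0.2752  0.112 ]
```

Units first: shifts go in shares of 800 mm and turns go in shares of 45 degrees. So -0.05 m / 0.8 = -0.0625, 0.11 rad / 0.7854 = 0.1401.

creep_tool(
  increments=[
    [[0, 0, -0.0625, 0, 0, 0.1401], [0, 0, -0.0625, 0, 0, 0.1362], [0, 0, -0.0625, 0, 0, 0], [0, 0, 0, 0, 0, 0]],
  ],
  jaw=0.3,
  grip_n=20,
)

```text
time_s: 0.75
tool_pos: [0.1489, 0.6599, 0.3886]
orientation: [0.218, 0.976, 0.006, 0.001]
force: [1.0, -0.7, 0.8]
opening: 0.3
grasp_force: 0.0
```

creep_tool(
  increments=[
    [[-0.0588, -0.0288, 0, 0, 0, 0], [-0.0588, -0.0288, 0, 0, 0, 0], [-0.0588, -0.0288, 0, 0, 0, 0], [-0.0588, -0.0288, 0, 0, 0, 0], [-0.0588, -0.0288, 0, 0, 0, 0], [-0.0588, -0.0288, 0, 0, 0, 0], [-0.0588, -0.0288, 0, 0, 0, 0], [-0.0588, -0.0288, 0, 0, 0, 0], [-0.0588, -0.0288, 0, 0, 0, 0], [-0.0588, -0.0288, 0, 0, 0, 0]],
  ],
)

```text
time_s: 2.0
tool_pos: [0.4767, 0.249, 0.3798]
orientation: [0.218, 0.976, -0.0, -0.001]
force: [0.6, 1.2, 0.3]
opening: 0.3
grasp_force: 0.0
```

Scaled: -0.046 m / 0.8 = -0.0575, -0.015 m / 0.8 = -0.0188.

creep_tool(
  increments=[
    [[-0.0188, -0.0575, 0, 0, 0, 0], [-0.0188, -0.0575, 0, 0, 0, 0], [-0.0188, -0.0575, 0, 0, 0, 0], [-0.0188, -0.0575, 0, 0, 0, 0], [-0.0188, -0.0575, 0, 0, 0, 0], [-0.0188, -0.0575, 0, 0, 0, 0], [-0.0188, -0.0575, 0, 0, 0, 0], [-0.0188, -0.0575, 0, 0, 0, 0], [-0.0188, -0.0575, 0, 0, 0, 0], [-0.0188, -0.0575, 0, 0, 0, 0]],
  ],
)

```text
time_s: 3.25
tool_pos: [0.4158, -0.2309, 0.3799]
orientation: [0.218, 0.976, 0.001, -0.001]
force: [0.3, -0.4, 0.1]
opening: 0.298
grasp_force: 0.0
```

creep_tool(
  increments=[
    [[0, 0, 0.0625, 0, 0, 0], [0, 0, 0.0625, 0, 0, 0], [0, 0, 0.0625, 0, 0, 0], [0, 0, 0.0625, 0, 0, 0], [0, 0, 0, 0, 0, 0], [0, 0, 0, 0, 0, 0]],
  ],
)

```text
time_s: 4.0
tool_pos: [0.4172, -0.2301, 0.1828]
orientation: [0.218, 0.976, -0.0, 0.001]
force: [0.4, 0.4, 0.3]
opening: 0.301
grasp_force: 0.0
```

```bash
python3 - <<'E'
from h import *
s=env.sense();d=s["tool_pos"][:2]-[.5715,-.3075];print("chute xy",d@[.9056,-.4241],d@[.4241,.9056],s["tool_pos"],s["opening"])
a=env.get_image("top")["pixels"][135:275,255:375];b=env.get_image("side")["pixels"][175:295,180:340]
cv2.imwrite("pics/d.png",np.hstack([cv2.resize(a,(360,420),interpolation=2),cv2.resize(b,(440,420),interpolation=2)]))
E
```

```text
chute xy -0.17257793420223733 0.004649600641945056 [ 0.41718102 -0.23009687  0.18275261] 0.3014443724420397
```

View pics/d.png

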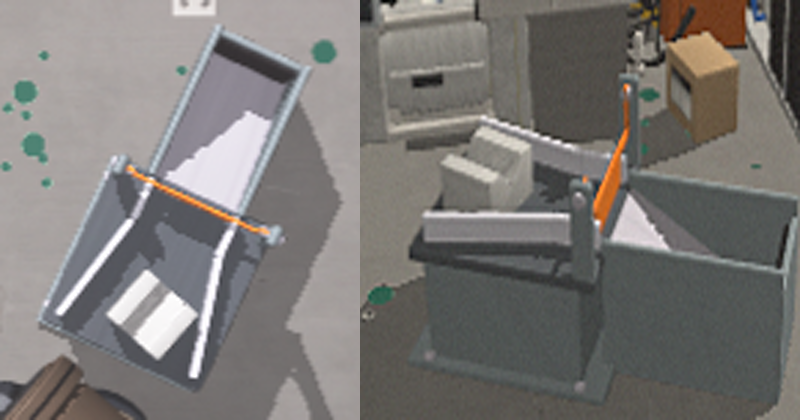

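The tool stands behind the deck's rear end at chute (-0.173, 0.005). The block hasn't moved and the flap is shut. Next I lower the tool and push slowly.

Scaled: 0.032 m / 0.8 = 0.04, 0.031 m / 0.8 = 0.0388.

creep_tool(
  increments=[
    [[0, -0.0038, 0.04, 0, 0, 0], [0, -0.0038, 0.04, 0, 0, 0], [0, 0, 0.0388, 0, 0, 0], [0, 0, 0, 0, 0, 0]],
  ],
)

```text
time_s: 4.6
tool_pos: [0.4136, -0.2346, 0.086]
orientation: [0.218, 0.976, 0.001, -0.001]
force: [-0.2, -1.2, -0.6]
opening: 0.299
grasp_force: 0.0
```

creep_tool(
  increments=[
    [[-0.01, 0, 0, 0, 0, 0], [-0.01, 0, 0, 0, 0, 0], [-0.0075, 0, 0, 0, 0, 0], [-0.0075, 0, 0, 0, 0, 0], [-0.0075, 0, 0, 0, 0, 0], [-0.0075, 0, 0, 0, 0, 0], [-0.0075, 0, 0, 0, 0, 0], [-0.0075, 0, 0, 0, 0, 0], [-0.0075, 0, 0, 0, 0, 0], [-0.0075, 0, 0, 0, 0, 0]],
  ],
)

```text
time_s: 5.85
tool_pos: [0.4722, -0.2623, 0.0862]
orientation: [0.218, 0.976, 0.0, -0.0]
force: [0.3, 0.2, -0.4]
opening: 0.3
grasp_force: 0.2
```

```bash
python3 - <<'E'
from h import *
s=env.sense();d=s["tool_pos"][:2]-[.5715,-.3075];print("chute xy",d@[.9056,-.4241],d@[.4241,.9056],s["tool_pos"],s["opening"])
a=env.get_image("top")["pixels"][135:275,255:375];b=env.get_image("side")["pixels"][175:295,180:340]
cv2.imwrite("pics/e.png",np.hstack([cv2.resize(a,(360,420),interpolation=2),cv2.resize(b,(440,420),interpolation=2)]))
E
```

```text
chute xy -0.10910232863070696 -0.0011611702688778397 [ 0.47220172 -0.26228     0.08621013] 0.3003021627440011
```

View pics/e.png

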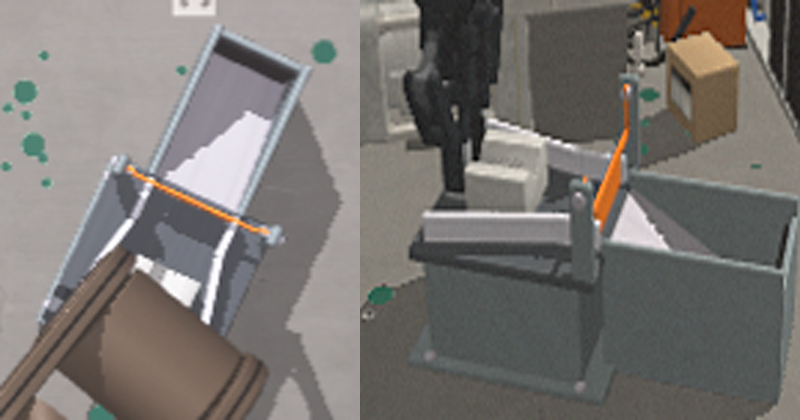

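The block is square to the feed, pushed by both fingers (side crop, 505,180), with the flap still shut. I keep pushing.

Scaled: -0.005 m / 0.8 = -0.0063.

creep_tool(
  increments=[
    [[-0.0063, 0, 0, 0, 0, 0], [-0.0063, 0, 0, 0, 0, 0], [-0.0063, 0, 0, 0, 0, 0], [-0.0063, 0, 0, 0, 0, 0], [-0.0063, 0, 0, 0, 0, 0], [-0.0063, 0, 0, 0, 0, 0], [-0.0063, 0, 0, 0, 0, 0], [-0.0063, 0, 0, 0, 0, 0], [-0.0063, 0, 0, 0, 0, 0], [-0.0063, 0, 0, 0, 0, 0]],
  ],
)

```text
time_s: 7.2
tool_pos: [0.5175, -0.2836, 0.0863]
orientation: [0.218, 0.976, 0.0, -0.0]
force: [-0.9, 0.5, 0.1]
opening: 0.301
grasp_force: 0.2
```

```bash
python3 - <<'E'
from h import *
s=env.sense();d=s["tool_pos"][:2]-[.5715,-.3075];print("chute xy",d@[.9056,-.4241],d@[.4241,.9056],s["tool_pos"],s["force"])
a=env.get_image("top")["pixels"][135:275,255:375];b=env.get_image("side")["pixels"][175:295,180:340]
cv2.imwrite("pics/f.png",np.hstack([cv2.resize(a,(360,420),interpolation=2),cv2.resize(b,(440,420),interpolation=2)]))
E
```

```text
chute xy -0.05903339127818616 -0.001233182103631273 [ 0.51751487 -0.28358004  0.08631591] [-0.85659429  0.49117177  0.05655219]
```

View pics/f.png

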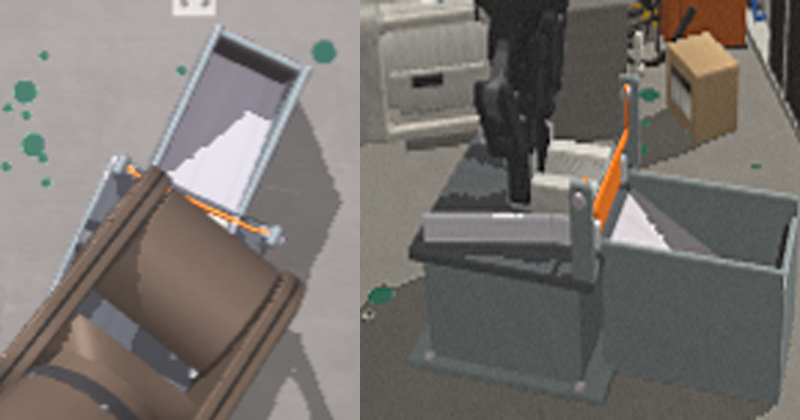

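The block sits square in the lane just before the flap, and the flap is still shut. I keep pushing through it.

Scaled: -0.005 m / 0.8 = -0.0063, -0.004 m / 0.8 = -0.005.

creep_tool(
  increments=[
    [[-0.0063, 0, 0, 0, 0, 0], [-0.0063, 0, 0, 0, 0, 0], [-0.0063, 0, 0, 0, 0, 0], [-0.0063, 0, 0, 0, 0, 0], [-0.0063, 0, 0, 0, 0, 0], [-0.0063, 0, 0, 0, 0, 0], [-0.005, 0, 0, 0, 0, 0], [-0.005, 0, 0, 0, 0, 0], [-0.005, 0, 0, 0, 0, 0], [-0.005, 0, 0, 0, 0, 0]],
  ],
)

```text
time_s: 8.55
tool_pos: [0.5593, -0.3032, 0.0864]
orientation: [0.218, 0.976, -0.0, 0.0]
force: [-1.1, 0.5, 0.3]
opening: 0.299
grasp_force: 0.0
```

```bash
python3 - <<'E'
from h import *
s=env.sense();d=s["tool_pos"][:2]-[.5715,-.3075];print("chute xy",d@[.9056,-.4241],d@[.4241,.9056],s["tool_pos"],s["force"])
a=env.get_image("top")["pixels"][135:275,255:375];b=env.get_image("side")["pixels"][175:295,180:340]
cv2.imwrite("pics/g.png",np.hstack([cv2.resize(a,(360,420),interpolation=2),cv2.resize(b,(440,420),interpolation=2)]))
E
```

```text
chute xy -0.012909445448559648 -0.0012941928124835175 [ 0.55926    -0.30319701  0.08639115] [-1.11269994  0.46599507  0.30706183]
```

View pics/g.png

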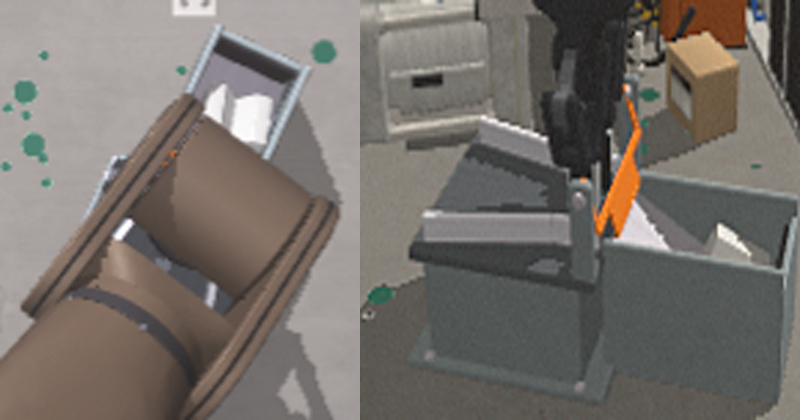

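The block is down at the stop (side crop, 730,243), and the flap leans on the fingers. I draw back.

Scaled: -0.05 m / 0.8 = -0.0625, -0.04 m / 0.8 = -0.05.

creep_tool(
  increments=[
    [[0.0125, 0, 0, 0, 0, 0], [0.025, 0, 0, 0, 0, 0], [0.025, 0, 0, 0, 0, 0], [0.025, 0, 0, 0, 0, 0], [0.025, 0, 0, 0, 0, 0], [0.025, 0, 0, 0, 0, 0], [0.025, 0, 0, 0, 0, 0], [0.025, 0, 0, 0, 0, 0], [0.0125, 0, -0.05, 0, 0, 0], [0, 0, -0.0625, 0, 0, 0]],
  ],
)

```text
time_s: 9.9
tool_pos: [0.4118, -0.2334, 0.1755]
orientation: [0.218, 0.976, 0.001, -0.002]
force: [0.8, -0.4, 0.5]
opening: 0.296
grasp_force: 0.0
```

creep_tool(
  increments=[
    [[0, 0, -0.0625, 0, 0, 0], [0, 0, 0, 0, 0, 0], [0, 0, 0, 0, 0, 0], [0, 0, 0, 0, 0, 0]],
  ],
)

```text
time_s: 10.4
tool_pos: [0.413, -0.2342, 0.2243]
orientation: [0.218, 0.976, 0.001, -0.002]
force: [-0.7, 0.7, -0.3]
opening: 0.297
grasp_force: 0.0
```

```bash
python3 - <<'E'
from h import *
T=env.get_image("top");a=T["pixels"][135:275,255:375];b=env.get_image("side")["pixels"][175:295,180:340]
cv2.imwrite("pics/i.png",np.hstack([cv2.resize(a,(360,420),interpolation=2),cv2.resize(b,(440,420),interpolation=2)]))
E
```

```text
(no output)
```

View pics/i.png

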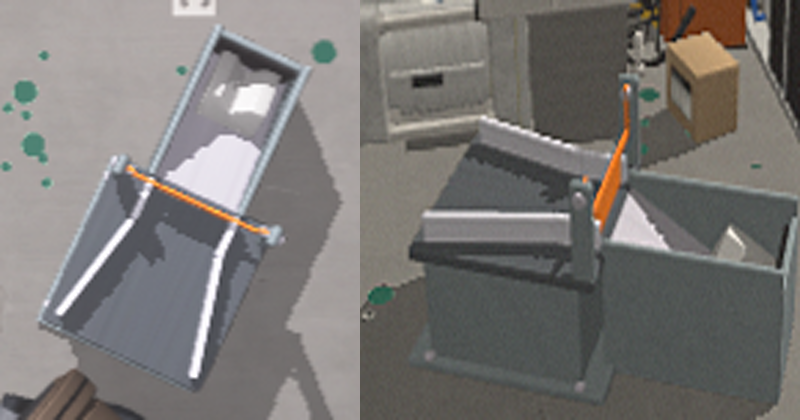

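The block rests at the stop (top crop, 240,95), the flap hangs shut, and the hand is clear behind the deck.

```bash
python3 -c "
from cell import env
print(env.finish_job())"
```

```text
the job is handed in; nothing more can be done
None
```

The V block was pushed through the flap and rests at the stop, the flap hangs shut, the hand is clear, nothing was seen to touch the bystanders, and the job is handed in; no verdict came back.

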